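# Pinch and lock an inked lino block in the lock-up frame

## Robot

A 6-joint arm with a two-finger parallel gripper is mounted at the origin on the work surface. World frame = base frame: x ahead of the robot, y to its left, z up, the work surface at z = 0. Lengths are in m, angles in rad, forces in N, time in s.
With the tool pointing down it reaches from about 0.275 to 0.775 m from the base axis. Payload 14.6 kg.
Tool frame: the origin (TCP) lies on the centre line of the jaws, within the pads' length; the fingertips stand 17 mm ahead of it and the grasp point (between the pads) lies 2 mm behind it; y points along the fingers, z is the direction in which the jaws open and shut, and the axes are right-handed (so a half turn about y gives the same grasp; the last joint's range is limited). The gripper opens to 85 mm and grips with 20 to 120 N. Pads are 22 mm wide; open, the fingers measure 114 mm over their backs; the gripper's body (76 mm by 85 mm) begins 54 mm behind the grasp point. The pads swing forward as they close: fully open they stand 13 mm farther back than shut.
Start: joints at [0.948, 0.263, -0.048, 1.259, 0, 1.415], TCP at [0.237, 0.469, 0.248] pointing down, gripper open.
Joint ranges: [-2.65, 2.65], [-0.89, 1.7], [-1.18, 1.37], [-2.13, 2.11], [-1.35, 1.29], [-3.14, 3.14]. Speed limits (rad/s): [1.89, 1.89, 2.57, 2.79, 3.14, 3.14].

## Interface

Orientations are given as a unit quaternion [w, x, y, z].
In Python, from bench import manip gives the robot as it stands. The module is installed in compiled form; this text tells all that it offers.
- The arm moves only by the tool apply_moves, never from a script. Its argument "increments" is a list of rows, each a list of 3 entries, a list of its own where there are three numbers: the shift along the world's x, y, z in mm, then the turn, a rotation vector about the world's x, y, z in rad, then the opening, from -1 (shut) to 1 (fully open). In form: [[[x, y, z], [rx, ry, rz], grip], ...]. A call has 1 to 12 rows; each row is the pose to reach, as a shift and turn from the pose measured when the call began; what a row does not reach only later rows make up. A row lasts 1/10 s, in which the tool goes at most 50 mm and 8.59 degrees, less where a joint would pass 70% of its speed; a pose out of reach is approached as far as the arm can. A call with a gripper value outside its range is refused whole. The fingers move at their own pace and stop on an object; the grip force is fixed at half the most. Time passes only in rows, so rows that repeat a pose let the fingers close. It gives the time, the measured TCP pose, the force and the opening at its end, in the units of the state.
- manip.state(): the state, without advancing time (a new reading comes with each control period).
- manip.grab_frame(name): name is "scene" or "top" or "wrist"; returns a dict with "color" (384x512x3 uint8, red, green, blue), "vfov" (degrees; the focal length in pixels is half the picture's height over the tangent of half this angle, whatever the lens; pixels are square), "cx", "cy" (the principal point, pixels), "R" (3x3) and "t" (3): a world point X has camera coordinates R X + t; the wrist camera has in their place "T_tool_cam" (4x4, takes a point from camera to tool coordinates, whose origin is the TCP and whose axes are the tool frame's). Camera axes: x right, y down, z forward; pixel columns grow to the right and rows downward; lengths in m; the calibration is good to about 2 mm. The wrist camera is an equidistant fisheye: a pixel r from the principal point sees the ray r / f radians off the axis. A picture is of the moment at which its call begins: read the wrist's pose just before it. There is no depth.
- manip.close_job(): hands the job in, once; it reports no verdict.
Trained networks look in a picture, given as the dict that the camera call returned (one of the last four; its "shot" number tells which), for a name from the list of things; names that differ only in an ending like _2 or _b are one class to them, and where a whole thing is asked for, a point or a joint stands for the part that bears it (a point fixed in the world has none). Each returns a list of dicts, best first, with "conf" (0 to 1); they miss things now and then, are a little off and sometimes report something else, mostly with a low value. They report only what shows in the picture. A call takes as long as a camera call.
- manip.find_in(picture, thing): "xy" ([column, row] in pixels, amid what is visible of it).
- manip.tip_of(picture, thing): "xy" ([column, row] in pixels: a listed point, or the origin of a listed thing).
The state is a dict: "time": time; "joints": joint angles; "qvel": joint speeds; "joint_torque": joint torques, N m; "position": TCP position; "eef_rot": TCP orientation; "ft_force": force on the tool from outside, world axes, zero at the start; "torque": the same for the moment, N m; "opening": finger opening in m.
Only numpy, scipy, OpenCV 4.12 (cv2) and the standard library are available. Lean on these libraries where they do the work, as an engineer would, in place of code of your own. Each camera call takes 0.05 s, during which the arm holds its last target. There are 200 camera calls.

## Task

The freshly inked lino block lies loose and skewed in the lock-up frame. Without touching the block itself, push the blue clamp bar up against it and on until the block is pinched square between the bar and the sprung back rail, and lean on it for about half a second so that roughly 11 N bears on the block (at least 7 N; more than 18 N would crush its carved edge). Then swing the lock collar's red-knobbed lever round to its red locked mark, leave the block still pinched, and disturb nothing else on the table.

Things in the scene. Friction and masses are not known exactly. Their poses are not given: they have to be found in the camera images.
- frame: Aluminium frame fixed on the table: open rectangle 355 mm long (its x), 204 mm wide (y), bars 14 mm wide, 20 mm high, inner width 176 mm. Origin at table height inside the opening, 12 mm in +x of its middle; +x is the way the clamp bar slides to pinch (away from the robot), z up. A grey back rail with brass thumbscrews is bolted in near its far (+x) end
- rail_near (a point): Fixed point of the frame, 80 mm in +x of its origin, 10 mm above the table: the nearest place where the back rail's orange sprung face can stand. It stands 0 to 30 mm farther in +x, differently every time and not reported: find it by touch. The face (160 mm wide, 20 mm high, parallel to the frame's y) yields 1 mm per 4 N, at most 9 mm, and springs back
- pusher: Blue clamp bar: captive sled 80 mm long (x), 150 wide (y), top 20 mm above the table, sliding only along the frame's x. Origin at table height, middle of its flat +x face that meets the block; axes as the frame's. Starts 75 to 90 mm in -x of the frame's origin, travels 55 to 115 mm. Its sliding friction takes 5 N of the push and holds it against 5 N after release; the rest reaches the block
- push_face (a point): Middle of the back (-x) face of the upright yellow push plate on the clamp bar: 12 mm thick (x), 44 mm wide (y), from 19 to 71 mm above the table. This point is 45 mm above the table, 21 mm behind the bar's front face, 48 mm to its +y side. Push here towards the frame's +x (or pinch the plate across its 12 mm)
- block: Lino block to be pinched: beech base, teal carved face with cream flower and yellow ink; 90 mm (its x) by 130 mm (y) by 23 mm high, 0.2 to 0.4 kg, loose on the table inside the frame. Origin at the centre of its underside. Skewed by up to 0.2 rad at first; squares itself when pinched. Sliding it takes 1 to 4 N. Wet with ink: not to be touched by the robot
- collar (a joint): Angle of the lock collar about its upright pivot on the clamp bar, rad, counter-clockwise from above positive: 0 fully unlocked, 1.30 with the lever on the red locked mark; no stop at the mark, the end stop is at 1.75. Starts between 0 and 0.25 and stays where it is left. Turning takes 0.06 N m, about 1 N at the knob
- pivot (a point): Centre of the collar's upright pivot, at the top of the black collar disc (radius 21 mm), 34 mm above the table
- knob (a point): Axis of the upright red knob at the end of the collar's steel lever, 60 mm from the pivot: 18 mm in diameter, 26 to 72 mm above the table; this point is 55 mm above the table. The lever arm lies 27 to 34 mm above the table. At 0 the knob is 44 mm in -x (frame) and 41 mm in +y of the pivot; locking carries it towards -y
- mark (a point): The point on the clamp bar (moves with it) where the knob's point lies when the lever is on the red locked mark
- black_jar: Bystander: black ink jar, 72 mm in diameter, 75 mm high; origin at the centre of its underside
- yellow_jar: Bystander: yellow ink jar, 60 mm in diameter, 85 mm high; origin at the centre of its underside
- brayer: Bystander: ink roller lying down, about 205 mm long (its x), roller 40 mm in diameter and 100 mm wide; origin at table height between handle and roller
- knife: Bystander: palette knife lying flat, 190 mm long (its x); origin at table height near its middle
- baren: Bystander: hand rubbing pad, black disc 110 mm in diameter with a wooden grip, 34 mm high; origin at the centre of its underside
- brush_mug: Bystander: blue cup, 80 mm in diameter, 95 mm high; origin at the centre of its underside

How it is judged:
By the outcome, as a careful person would: the job done as asked, in the order asked, and still so for the second after the job is handed in, with the robot touching nothing.
It also fails if it takes over 58 s, if anything falls off the work surface, if the arm or the gripper's body presses on something with over 40 N, if the wrist force passes 120 N, or if a joint passes its speed limit or range.

## Working session

There is one attempt and no reset: what is moved stays moved. The work goes in short steps, Python scripts to look and compute and a tool call to move; the robot and the scene stay as the last step left them, time stands still between calls to the robot, and variables do not carry over. Pictures are saved under pics/ and viewed, about 8 in all and at most 12, crops included, and the job is handed in when it is done.

Besides the shell and the picture viewer there is one more tool, called after "Emit:" in YAML: its name, and indented under it one key for each argument. apply_moves: Moves the arm, as the interface text tells. Its arguments: {"type":"object","properties":{"increments":{"type":"array"}},"required":["increments"]}

```bash
mkdir -p pics; cat > h.py <<'E'
import numpy as np, cv2
from bench import manip
def ray(p,xy):
    f=p["color"].shape[0]/2/np.tan(np.radians(p["vfov"])/2)
    d=np.array([(xy[0]-p["cx"])/f,(xy[1]-p["cy"])/f,1.]); R=np.array(p["R"]);t=np.array(p["t"])
    return -R.T@t, R.T@d
def onz(p,xy,z):
    o,d=ray(p,xy); return o+d*(z-o[2])/d[2]
def tri(ps,xys):
    A=0;b=0
    for p,xy in zip(ps,xys):
        o,d=ray(p,xy); d=d/np.linalg.norm(d);P=np.eye(3)-np.outer(d,d);A=A+P;b=b+P@o
    return np.linalg.solve(A,b)
def proj(p,X):
    f=p["color"].shape[0]/2/np.tan(np.radians(p["vfov"])/2)
    c=np.array(p["R"])@X+np.array(p["t"]); return np.array([p["cx"]+f*c[0]/c[2],p["cy"]+f*c[1]/c[2]])
E
python3 - <<'E'
from h import *
np.set_printoptions(precision=4,suppress=True)
s=manip.grab_frame("scene");t=manip.grab_frame("top")
cv2.imwrite("pics/a.png",cv2.vconcat([cv2.resize(x["color"],None,fx=1,fy=1)[:,:,::-1] for x in (s,t)])[:, :]) if 0 else None
cv2.imwrite("pics/s.png",cv2.resize(s["color"],(800,600))[:,:,::-1]);cv2.imwrite("pics/t.png",cv2.resize(t["color"],(800,600))[:,:,::-1])
Z=dict(frame=0,rail_near=.01,pusher=0,push_face=.045,block=0,pivot=.034,knob=.055,mark=.055,black_jar=0,yellow_jar=0,brayer=0,knife=0,baren=0,brush_mug=0)
for n,z in Z.items():
    a=manip.tip_of(s,n);b=manip.tip_of(t,n)
    print(n,z,*[(np.round(q[0]["conf"],2),np.round(q[0]["xy"]),onz(p,q[0]["xy"],z)[:2]) if q else None for q,p in((a,s),(b,t))], tri([s,t],[a[0]["xy"],b[0]["xy"]]) if a and b else '')
print(manip.state())
E
```

```text
frame 0 None None 
rail_near 0.01 None None 
pusher 0 (np.float64(0.57), array([253., 187.]), array([ 0.5086, -0.0723])) (np.float64(0.67), array([249., 205.]), array([ 0.5022, -0.0476])) [ 0.5002 -0.0571 -0.0179]
push_face 0.045 (np.float64(0.73), array([266., 176.]), array([ 0.5145, -0.0218])) (np.float64(0.69), array([238., 203.]), array([ 0.5056, -0.0123])) [ 0.5059 -0.0142  0.0308]
block 0 (np.float64(0.97), array([257., 211.]), array([ 0.6086, -0.1029])) (np.float64(0.67), array([263., 177.]), array([ 0.6005, -0.0971])) [ 0.6021 -0.0985 -0.0124]
pivot 0.034 (np.float64(0.7), array([248., 169.]), array([ 0.4487, -0.0643])) (np.float64(0.68), array([254., 220.]), array([ 0.449 , -0.0654])) [ 0.4491 -0.065   0.0347]
knob 0.055 (np.float64(0.55), array([253., 155.]), array([ 0.4118, -0.0237])) (np.float64(0.59), array([244., 233.]), array([ 0.4054, -0.0335])) [ 0.4075 -0.0281  0.0519]
mark 0.055 (np.float64(0.8), array([234., 156.]), array([ 0.3852, -0.0878])) (np.float64(0.95), array([258., 241.]), array([ 0.3801, -0.0796])) [ 0.3789 -0.0824  0.0458]
black_jar 0 (np.float64(0.79),
[... 665 characters left out ...]
210.]), array([0.4881, 0.3802])) [ 0.4896  0.3862 -0.014 ]
brush_mug 0 (np.float64(0.69), array([162., 249.]), array([ 0.6012, -0.4464])) (np.float64(0.88), array([361., 176.]), array([ 0.6033, -0.438 ])) [ 0.6023 -0.4425 -0.0012]
{'time': 1.5, 'joints': array([ 0.9478,  0.2631, -0.0483,  1.2594,  0.    ,  1.4155]), 'qvel': array([-0.0012,  0.0002, -0.0014,  0.0011,  0.0019,  0.0003]), 'joint_torque': array([  0.0023, -63.7424,  38.4779,   0.0009,   0.0001,   0.    ]), 'position': array([0.2367, 0.4686, 0.2483]), 'eef_rot': array([ 0.6879, -0.6879,  0.1639, -0.1639]), 'ft_force': array([-0.9049, -0.1192, -0.5845]), 'torque': array([-0.0043, -0.0453, -0.04  ]), 'opening': 0.08561708631499476}
```

View pics/s.png

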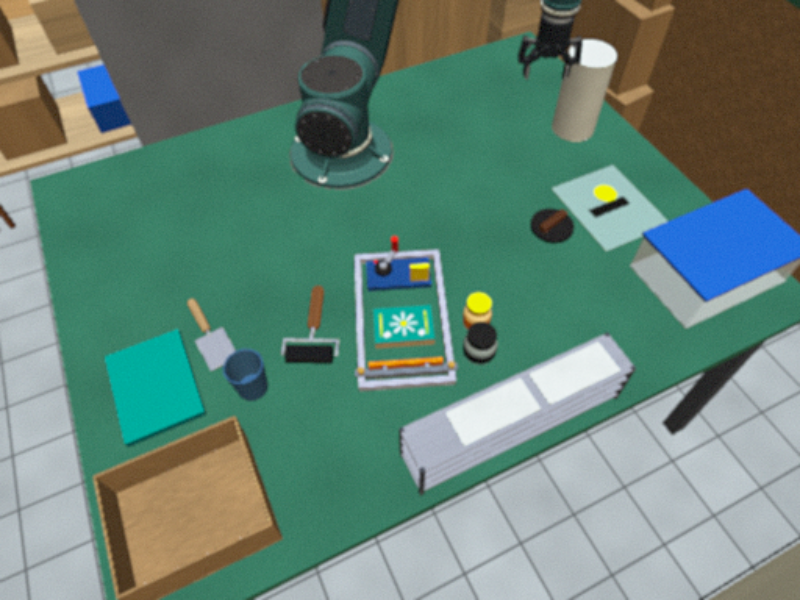

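View pics/t.png

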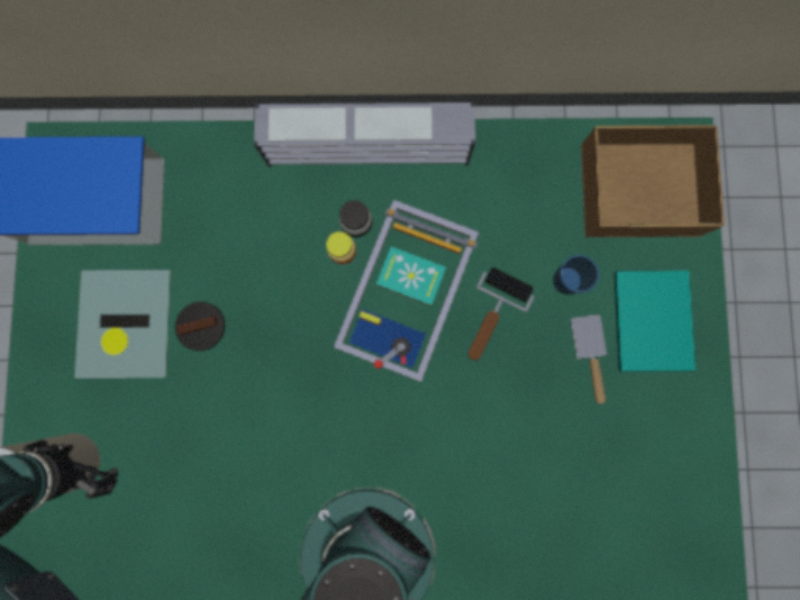

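The scene view shows the frame amid the table, with the jars close on its +y side and the brayer on its -y side. The top view gives the frame's corners at about (393,203), (476,235), (337,346) and (420,378), at 800 px scale.

```bash
python3 - <<'E'
from h import *
np.set_printoptions(precision=4,suppress=True)
t=manip.grab_frame("top")
C=[onz(t,np.array(c)*.64,.02)[:2] for c in((393,203),(476,235),(337,346),(420,378))]
print(C); m=np.mean(C,0); d=C[0]-C[2]+C[1]-C[3]; yaw=np.arctan2(d[1],d[0]); print(m,yaw,np.linalg.norm(d)/2,np.linalg.norm(C[0]-C[1]))
R=np.array([[np.cos(yaw),-np.sin(yaw)],[np.sin(yaw),np.cos(yaw)]]); o=m+R@[.012,0];print("origin",o)
for n,X in dict(pusher=(.5022,-.0476),pf=(.506,-.0135),pivot=(.449,-.065),knob=(.407,-.029),mark=(.381,-.082),block=(.602,-.098)).items(): print(n,R.T@(np.array(X)-o)*1000)
# tool-down orientation whose z (jaw) is along frame y vs x
from scipy.spatial.transform import Rotation as Ro
q=manip.state()["eef_rot"]; M=Ro.from_quat(q,scalar_first=True).as_matrix(); print(M)
E
```

```text
[array([ 0.7653, -0.0568]), array([ 0.691 , -0.2415]), array([0.4455, 0.0659]), array([ 0.3758, -0.1144])]
[ 0.5694 -0.0867] -0.37471887028837947 0.3411619706653156 0.19902251597135298
origin [ 0.5806 -0.0911]
pusher [-88.846   11.8157]
pf [-97.7907  44.9404]
pivot [-131.9859  -23.8487]
knob [-184.248    -5.7192]
mark [-189.0453  -64.5578]
block [22.4759  1.4408]
[[ 0.8925 -0.      0.451 ]
 [-0.451  -0.      0.8925]
 [-0.     -1.     -0.0001]]
```

Emit:
apply_moves:
  increments:
    - [[18,-49,0],[0,0,0.02],-1]
    - [[36,-98,0],[0,0,0.04],-1]
    - [[54,-147,0],[0,0,0.06],-1]
    - [[72,-196,0],[0,0,0.08],-1]
    - [[90,-245,0],[0,0,0.093],-1]
    - [[108,-294,0],[0,0,0.093],-1]
    - [[126,-343,0],[0,0,0.093],-1]
    - [[144,-392,0],[0,0,0.093],-1]
    - [[162,-441,0],[0,0,0.093],-1]
    - [[180,-490,0],[0,0,0.093],-1]
    - [[183,-499,0],[0,0,0.093],-1]
    - [[183,-499,0],[0,0,0.093],-1]

```text
time: 2.75
position: [0.4209, -0.0336, 0.2481]
eef_rot: [-0.694, 0.695, -0.133, 0.133]
ft_force: [-0.2, -0.2, 0.9]
opening: -0.0004
```

```bash
cat >> h.py <<'E'
from scipy.spatial.transform import Rotation as Ro
def wrist():
    s=manip.state(); p=manip.grab_frame("wrist"); T=np.eye(4); T[:3,:3]=Ro.from_quat(s["eef_rot"],scalar_first=True).as_matrix();T[:3,3]=s["position"]
    p["W"]=T@np.array(p["T_tool_cam"]); return s,p
def wz(p,xy,z):
    f=p["color"].shape[0]/2/np.tan(np.radians(p["vfov"])/2)
    v=np.array([xy[0]-p["cx"],xy[1]-p["cy"]]);r=np.hypot(*v);a=r/f
    d=p["W"][:3,:3]@np.r_[np.sin(a)*v/max(r,1e-9),np.cos(a)]; o=p["W"][:3,3]
    return o+d*(z-o[2])/d[2]
E
cat > look.py <<'E'
from h import *
import sys
np.set_printoptions(precision=4,suppress=True)
s,p=wrist(); print(s["position"],s["ft_force"],s["opening"],p["W"][:3,3],p["W"][:3,2])
cv2.imwrite(sys.argv[1],cv2.resize(p["color"],(800,600))[:,:,::-1])
for n,z in dict(pusher=0,push_face=.045,block=0,pivot=.034,knob=.055,mark=.055,rail_near=.01,frame=0,black_jar=0,yellow_jar=0).items():
    for q in manip.tip_of(p,n)[:2]: print(n,round(q["conf"],2),np.round(q["xy"]),wz(p,q["xy"],z))
E
python3 look.py pics/w1.png
```

```text
[ 0.4209 -0.0336  0.2481] [-0.1877 -0.1767  0.917 ] -0.00042238068077040037 [ 0.3597 -0.01    0.3735] [ 0.2439 -0.0969 -0.965 ]
pusher 0.8 [258. 222.] [ 0.4933 -0.0608  0.    ]
push_face 0.8 [302. 225.] [ 0.5012 -0.0077  0.045 ]
block 0.53 [262. 292.] [ 0.6009 -0.0978  0.    ]
pivot 0.91 [233. 197.] [ 0.4407 -0.0728  0.034 ]
knob 0.87 [259. 161.] [ 0.4085 -0.0269  0.055 ]
mark 0.76 [202. 162.] [ 0.3861 -0.0849  0.055 ]
mark 0.34 [135. 266.] [ 0.4744 -0.2258  0.055 ]
frame 0.63 [260. 222.] [ 0.4952 -0.0587  0.    ]
black_jar 0.42 [356. 321.] [0.7223 0.024  0.    ]
black_jar 0.28 [262. 290.] [ 0.5973 -0.0959  0.    ]
yellow_jar 0.6 [368. 287.] [0.662  0.0571 0.    ]
```

View pics/w1.png

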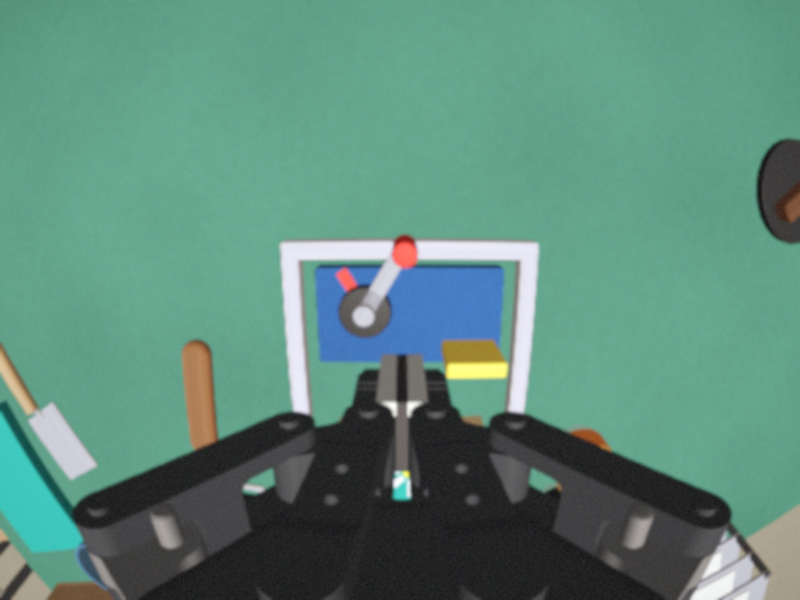

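The wrist view shows the near frame bar with corners at (281,242) and (537,243), the knob at (404,250) and the pivot at (364,316). The plate's back-top edge is at about (443–506, 363).

```bash
python3 - <<'E'
from h import *
np.set_printoptions(precision=1,suppress=True)
s,p=wrist()
g=lambda x,y,z: wz(p,np.array([x,y])*.64,z)[:2]
a,b=g(281,242,.02),g(537,243,.02); d=a-b; print(a*1000,b*1000,np.linalg.norm(d),"yaw",np.arctan2(-d[0]*-1,-d[1]))
b1,b2=g(318,267,.02),g(503,267,.02); d2=b2-b1; print("pusher back",np.linalg.norm(d2),np.arctan2(-d2[0],d2[1]))
yaw=np.mean([np.arctan2(d[0],-d[1]),np.arctan2(-d2[0],d2[1])]);print(yaw)
R=np.array([[np.cos(yaw),-np.sin(yaw)],[np.sin(yaw),np.cos(yaw)]])
o=(a+b)/2+R@[.1895,0]; print("origin",o*1000)
P=dict(pusherback=(b1+b2)/2,front_left=g(319,361,.02),plateL=g(443,363,.071),plateR=g(506,363,.071),plb=g(443,341,.02),pfr=g(502,340,.02),knobtop=g(404,250,.072),pivot=g(364,316,.034),net_pf=np.array([.5012,-.0077]),net_knob=np.array([.4085,-.0269]),net_piv=np.array([.4407,-.0728]),mark=np.array([.3861,-.0849]),jarY=np.array([.662,.0571]))
for k,v in P.items(): print(k,v*1000,R.T@(v-o)*1000)
M=Ro.from_quat(s["eef_rot"],scalar_first=True).as_matrix();print(M, s["position"], "tcp in frame",R.T@(s["position"][:2]-o)*1000,"toolx yaw",np.arctan2(M[1,0],M[0,0]))
E
```

```text
[ 369.4 -112.1] [443.6  75.2] 0.2014676392707074 yaw -0.3768932585881029
pusher back 0.14541242897305193 -0.37344641516123844
-0.37516983687467065
origin [582.8 -87.9]
pusherback [425.5 -24.8] [-169.5    1. ]
front_left [ 471.7 -124.5] [-90.  -74.8]
plateL [488.7 -25.9] [-110.3   23.1]
plateR [506.1  16.4] [-109.6   68.8]
plb [492.3 -22.6] [-108.1   27.6]
pfr [509.9  23.2] [-108.5   76.6]
knobtop [403.6 -22.3] [-190.7   -4.7]
pivot [445.6 -71.4] [-133.7  -35. ]
net_pf [501.2  -7.7] [-105.3   44.7]
net_knob [408.5 -26.9] [-184.5   -7.2]
net_piv [440.7 -72.8] [-137.7  -38.1]
mark [386.1 -84.9] [-184.1  -69.3]
jarY [662.   57.1] [ 20.6 163.9]
[[ 0.9  0.   0.4]
 [-0.4 -0.   0.9]
 [ 0.  -1.   0. ]] [ 0.4 -0.   0.2] tcp in frame [-173.    -5.9] toolx yaw -0.3739883132516415
```

Emit:
apply_moves:
  increments:
    - [[22,21,0],[0,0,0],-1]
    - [[44,42,0],[0,0,0],-1]
    - [[44,42,-50],[0,0,0],-1]
    - [[44,42,-100],[0,0,0],-1]
    - [[44,42,-145],[0,0,0],-1]
    - [[44,42,-175],[0,0,0],-1]
    - [[44,42,-198],[0,0,0],-1]
    - [[44,42,-198],[0,0,0],-1]
    - [[44,42,-198],[0,0,0],-1]

```text
time: 4.25
position: [0.4638, 0.0119, 0.0509]
eef_rot: [-0.695, 0.695, -0.132, 0.131]
ft_force: [1.5, -0.0, -0.6]
opening: -0.0
```

```bash
python3 look.py pics/w2.png; python3 look.py pics/w2b.png | head -1
```

```text
[0.4638 0.0119 0.0509] [ 1.4529 -0.0473 -0.6487] -1.02093918695405e-05 [0.4025 0.0352 0.1763] [ 0.244  -0.0952 -0.9651]
pusher 0.88 [183. 293.] [ 0.4983 -0.0599  0.    ]
push_face 0.97 [250. 318.] [ 0.5015 -0.0073  0.045 ]
pivot 0.71 [111. 258.] [ 0.4447 -0.0733  0.034 ]
knob 0.65 [132. 182.] [ 0.4085 -0.0265  0.055 ]
frame 0.73 [249. 316.] [ 0.5333 -0.0224  0.    ]
[0.4638 0.0119 0.0505] [-0.3427 -0.1362 -0.4506] -0.00011187533085279184 [0.4024 0.0352 0.1759] [ 0.2445 -0.0952 -0.965 ]
```

View pics/w2.png

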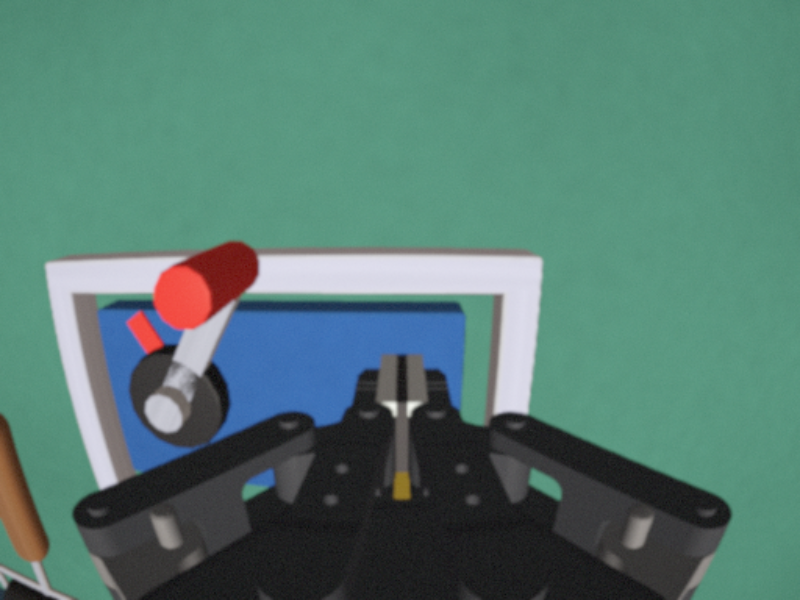

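The knob is at (190,300), the pivot at (167,412) and the plate just ahead of the closed fingers, so the tool is well placed behind it. I'll push along frame +x.

Emit:
apply_moves:
  increments:
    - [[9.3,-3.7,0],[0,0,0],-1]
    - [[18.6,-7.3,0],[0,0,0],-1]
    - [[26,-10.2,0],[0,0,0],-1]
    - [[33.5,-13.2,0],[0,0,0],-1]
    - [[42.8,-16.9,0],[0,0,0],-1]
    - [[52.1,-20.5,0],[0,0,0],-1]
    - [[61.4,-24.2,0],[0,0,0],-1]
    - [[68.8,-27.1,0],[0,0,0],-1]
    - [[74.4,-29.3,0],[0,0,0],-1]

```text
time: 6.25
position: [0.5381, -0.0177, 0.05]
eef_rot: [-0.695, 0.695, -0.132, 0.131]
ft_force: [-5.6, 0.4, 4.2]
opening: -0.0001
```

```bash
cat > f.py <<'E'
from h import *
o=np.array([.5828,-.0879]);y=-.375;R=np.array([[np.cos(y),-np.sin(y)],[np.sin(y),np.cos(y)]])
s=manip.state();f=s["ft_force"];print("frame mm",np.round(R.T@(s["position"][:2]-o)*1000,1),"z",np.round(s["position"][2]*1000,1),"F frame",np.round(R.T@f[:2],1),round(f[2],1),s["time"])
E
python3 f.py; python3 look.py pics/w3.png
```

```text
frame mm [-67.3  49. ] z 50.0 F frame [-5.4 -1.7] 4.2 6.25
[ 0.5381 -0.0177  0.05  ] [-5.6085  0.4306  4.1853] -5.398299061467282e-05 [0.477  0.0056 0.1756] [ 0.2428 -0.0952 -0.9654]
pusher 0.69 [179. 263.] [ 0.5485 -0.0796  0.    ]
pivot 0.96 [100. 217.] [ 0.4939 -0.0952  0.034 ]
pivot 0.29 [179. 260.] [ 0.5326 -0.0623  0.034 ]
knob 0.85 [128. 117.] [ 0.456  -0.0453  0.055 ]
mark 0.75 [127. 116.] [ 0.4554 -0.0456  0.055 ]
```

View pics/w3.png

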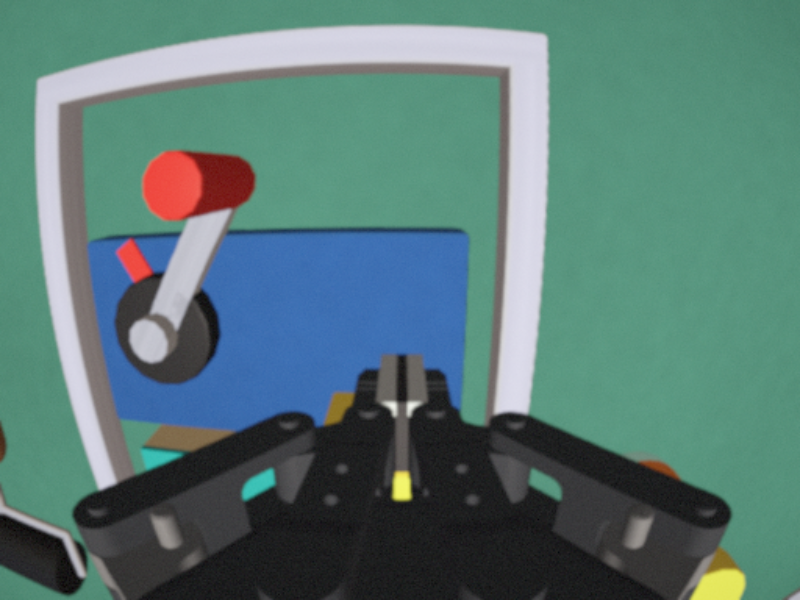

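The block's edge shows just ahead of the bar at its -y side (145–240, 440), still skewed. The bar slides with about 5 N. Next I'll push more slowly.

Emit:
apply_moves:
  increments:
    - [[3.7,-1.5,0],[0,0,0],-1]
    - [[7.4,-2.9,0],[0,0,0],-1]
    - [[11.2,-4.4,0],[0,0,0],-1]
    - [[14.9,-5.9,0],[0,0,0],-1]
    - [[18.6,-7.3,0],[0,0,0],-1]
    - [[18.6,-7.3,0],[0,0,0],-1]

```text
time: 7.4
position: [0.5566, -0.0247, 0.0503]
eef_rot: [-0.695, 0.695, -0.132, 0.131]
ft_force: [-3.2, 0.3, 1.8]
opening: -0.0
```

```bash
python3 f.py
```

```text
frame mm [-47.5  49.2] z 50.3 F frame [-3.1 -0.9] 1.8 7.4
```

Emit:
apply_moves:
  increments:
    - [[1.9,-0.7,0],[0,0,0],-1]
    - [[3.7,-1.5,0],[0,0,0],-1]
    - [[4.7,-1.8,0],[0,0,0],-1]

```text
time: 7.7
position: [0.5607, -0.0264, 0.0501]
eef_rot: [0.695, -0.695, 0.132, -0.131]
ft_force: [-6.8, 0.7, 5.3]
opening: 0.0001
```

Emit:
apply_moves:
  increments:
    - [[1.4,-0.55,0],[0,0,0],-1]
    - [[2.8,-1.1,0],[0,0,0],-1]

```text
time: 7.9
position: [0.5627, -0.0272, 0.05]
eef_rot: [0.695, -0.695, 0.133, -0.13]
ft_force: [-5.9, 2.8, 3.8]
opening: 0.0002
```

Emit:
apply_moves:
  increments:
    - [[1.4,-0.55,0],[0,0,0],-1]
    - [[2.8,-1.1,0],[0,0,0],-1]

```text
time: 8.1
position: [0.5648, -0.028, 0.05]
eef_rot: [0.695, -0.695, 0.133, -0.129]
ft_force: [-6.0, 2.4, 4.9]
opening: 0.0001
```

Emit:
apply_moves:
  increments:
    - [[1.4,-0.55,0],[0,0,0],-1]
    - [[2.8,-1.1,0],[0,0,0],-1]

```text
time: 8.3
position: [0.5668, -0.0289, 0.0499]
eef_rot: [0.695, -0.695, 0.134, -0.129]
ft_force: [-7.2, 1.7, 4.7]
opening: -0.0006
```

Emit:
apply_moves:
  increments:
    - [[1.9,-0.7,0],[0,0,0],-1]
    - [[3.3,-1.3,0],[0,0,0],-1]

```text
time: 8.5
position: [0.5694, -0.0299, 0.0498]
eef_rot: [0.695, -0.694, 0.134, -0.128]
ft_force: [-5.7, 2.3, 4.9]
opening: 0.0002
```

Emit:
apply_moves:
  increments:
    - [[1.9,-0.7,0],[0,0,0],-1]
    - [[3.3,-1.3,0],[0,0,0],-1]

```text
time: 8.7
position: [0.5721, -0.031, 0.0498]
eef_rot: [0.695, -0.694, 0.135, -0.128]
ft_force: [-6.8, 3.0, 5.4]
opening: 0.0002
```

Emit:
apply_moves:
  increments:
    - [[1.9,-0.7,0],[0,0,0],-1]
    - [[3.3,-1.3,0],[0,0,0],-1]

```text
time: 8.9
position: [0.5747, -0.032, 0.0497]
eef_rot: [0.695, -0.694, 0.135, -0.127]
ft_force: [-6.0, 2.6, 5.2]
opening: 0.0001
```

Emit:
apply_moves:
  increments:
    - [[1.9,-0.7,0],[0,0,0],-1]
    - [[3.3,-1.3,0],[0,0,0],-1]

```text
time: 9.1
position: [0.5773, -0.033, 0.0496]
eef_rot: [0.695, -0.694, 0.136, -0.126]
ft_force: [-7.1, 2.8, 4.5]
opening: 0.0004
```

Emit:
apply_moves:
  increments:
    - [[1.9,-0.7,0.2],[0,0,0],-1]
    - [[3.3,-1.3,0.2],[0,0,0],-1]

```text
time: 9.3
position: [0.5798, -0.0341, 0.0497]
eef_rot: [0.696, -0.694, 0.136, -0.126]
ft_force: [-6.1, 2.9, 4.9]
opening: -0.0001
```

Emit:
apply_moves:
  increments:
    - [[1.9,-0.7,0.2],[0,0,0],-1]
    - [[3.3,-1.3,0.2],[0,0,0],-1]

```text
time: 9.5
position: [0.5824, -0.0351, 0.0497]
eef_rot: [0.696, -0.694, 0.137, -0.125]
ft_force: [-5.9, 3.6, 4.7]
opening: -0.0
```

Emit:
apply_moves:
  increments:
    - [[1.9,-0.7,0.2],[0,0,0],-1]
    - [[3.3,-1.3,0.2],[0,0,0],-1]

```text
time: 9.7
position: [0.5849, -0.0361, 0.0497]
eef_rot: [0.696, -0.694, 0.138, -0.124]
ft_force: [-6.3, 2.6, 3.2]
opening: 0.0003
```

Emit:
apply_moves:
  increments:
    - [[1.4,-0.55,0.2],[0,0,0],-1]
    - [[2.8,-1.1,0.2],[0,0,0],-1]

```text
time: 9.9
position: [0.5868, -0.0368, 0.0497]
eef_rot: [0.696, -0.694, 0.138, -0.123]
ft_force: [-6.2, 2.9, 3.2]
opening: -0.0
```

```bash
python3 f.py; python3 - <<'E'
from h import *
t=manip.grab_frame("top");s=manip.grab_frame("scene")
a=cv2.resize(t["color"][115:250,200:320],None,fx=3.3,fy=3.3,interpolation=cv2.INTER_CUBIC);b=cv2.resize(s["color"][130:265,210:330],None,fx=3.3,fy=3.3,interpolation=cv2.INTER_CUBIC)
cv2.imwrite("pics/c1.png",cv2.hconcat([a,b])[:,:,::-1])
E
```

```text
frame mm [-14.9  49. ] z 49.7 F frame [-6.9  0.4] 3.2 9.9
```

View pics/c1.png

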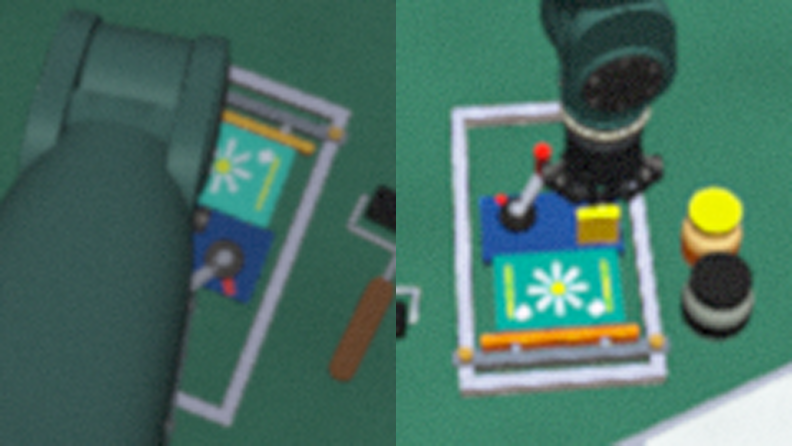

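The block is now squared against the bar. Its far edge is at row 325 in the right panel, next to the orange face at row 335, so rail contact is very near. I'll take smaller steps.

Emit:
apply_moves:
  increments:
    - [[1.4,-0.55,0.2],[0,0,0],-1]
    - [[2.3,-0.9,0.2],[0,0,0],-1]

```text
time: 10.2
position: [0.5886, -0.0376, 0.0497]
eef_rot: [0.696, -0.694, 0.139, -0.123]
ft_force: [-6.0, 2.1, 2.8]
opening: -0.0001
```

Emit:
apply_moves:
  increments:
    - [[1.4,-0.55,0.2],[0,0,0],-1]
    - [[2.3,-0.9,0.2],[0,0,0],-1]

```text
time: 10.4
position: [0.5897, -0.038, 0.0497]
eef_rot: [0.696, -0.694, 0.14, -0.122]
ft_force: [-11.2, 4.6, 7.1]
opening: -0.0004
```

Emit:
apply_moves:
  increments:
    - [[1.2,-0.5,0.2],[0,0,0],-1]
    - [[1.2,-0.5,0.2],[0,0,0],-1]

```text
time: 10.6
position: [0.5896, -0.038, 0.0497]
eef_rot: [0.696, -0.693, 0.14, -0.121]
ft_force: [-9.2, 4.9, 6.7]
opening: 0.0004
```

Emit:
apply_moves:
  increments:
    - [[1.6,-0.65,0.2],[0,0,0],-1]
    - [[2.3,-0.95,0.3],[0,0,0],-1]
    - [[2.3,-0.95,0.3],[0,0,0],-1]

```text
time: 10.9
position: [0.5902, -0.0382, 0.0498]
eef_rot: [0.697, -0.693, 0.142, -0.119]
ft_force: [-11.5, 5.7, 8.0]
opening: -0.0001
```

Emit:
apply_moves:
  increments:
    - [[2.2,-0.9,0.2],[0,0,0],-1]
    - [[3.0,-1.2,0.3],[0,0,0],-1]
    - [[3.0,-1.2,0.3],[0,0,0],-1]

```text
time: 11.2
position: [0.5909, -0.0385, 0.0498]
eef_rot: [0.697, -0.693, 0.143, -0.118]
ft_force: [-15.9, 6.2, 10.5]
opening: -0.0001
```

Emit:
apply_moves:
  increments:
    - [[2.2,-0.9,0.2],[0,0,0],-1]
    - [[2.2,-0.9,0.2],[0,0,0],-1]
    - [[2.2,-0.9,0.2],[0,0,0],-1]

```text
time: 11.5
position: [0.5908, -0.0385, 0.0498]
eef_rot: [0.697, -0.693, 0.145, -0.116]
ft_force: [-14.5, 6.0, 10.4]
opening: -0.0004
```

```bash
python3 f.py; cat>n.py <<'E'
from h import *
import time
L=[]
for i in range(4): manip.grab_frame("wrist"); L.append(manip.state()["ft_force"])
print(np.round(L,1), manip.state()["time"])
E
python3 n.py
```

```text
frame mm [-10.6  48.9] z 49.8 F frame [-15.6   0.2] 10.4 11.5
[[-14.9   6.   10.1]
 [-15.7   6.1  10.7]
 [-15.2   6.1  11.4]
 [-15.8   6.6  10.5]] 11.7
```

Emit:
apply_moves:
  increments:
    - [[2.3,-0.9,0.2],[0,0,0],-1]
    - [[2.3,-0.9,0.2],[0,0,0],-1]
    - [[2.3,-0.9,0.2],[0,0,0],-1]

```text
time: 12.0
position: [0.5908, -0.0385, 0.0498]
eef_rot: [0.697, -0.692, 0.146, -0.114]
ft_force: [-15.4, 5.6, 10.9]
opening: -0.0003
```

```bash
python3 f.py; python3 - <<'E'
from h import *
s=manip.state();R=Ro.from_quat(s["eef_rot"],scalar_first=True)
y=-.375;T=Ro.from_matrix(np.array([[np.cos(y),0,-np.sin(y)],[np.sin(y),0,np.cos(y)],[0,-1,0]]))
print((T*R.inv()).as_rotvec())
E
```

```text
frame mm [-10.7  48.9] z 49.8 F frame [-16.4  -0.4] 10.9 12.0
[-0.01549651 -0.04290698 -0.00494475]
```

Emit:
apply_moves:
  increments:
    - [[-0.5,0.2,0],[0,0,0],-1]
    - [[-2,0.8,0],[0,0,0],-1]
    - [[-5,2,0],[0,0,0],-1]
    - [[-14,5.5,0],[-0.005,-0.015,0],-1]
    - [[-26,10.2,0],[-0.0155,-0.043,-0.005],-1]
    - [[-28,11,30],[-0.0155,-0.043,-0.005],-1]
    - [[-28,11,75],[-0.0155,-0.043,-0.005],-1]
    - [[-48,0,90],[-0.0155,-0.043,-0.005],-1]
    - [[-83,0,90],[-0.0155,-0.043,-0.005],-1]
    - [[-83,0,90],[-0.0155,-0.043,-0.005],-1]

```text
time: 13.0
position: [0.5046, -0.0383, 0.1403]
eef_rot: [-0.695, 0.695, -0.132, 0.132]
ft_force: [-0.3, 0.4, -0.2]
opening: -0.0001
```

```bash
python3 f.py; python3 look.py pics/w4.png
```

```text
frame mm [-90.9  17.5] z 140.3 F frame [-0.4  0.3] -0.2 13.0
[ 0.5046 -0.0383  0.1403] [-0.2872  0.4356 -0.2376] -6.584991131417955e-05 [ 0.4434 -0.015   0.2658] [ 0.2432 -0.0955 -0.9653]
pusher 0.28 [147. 221.] [ 0.4979 -0.1543  0.    ]
block 0.68 [390. 281.] [0.6621 0.06   0.    ]
block 0.48 [240. 320.] [ 0.6429 -0.1143  0.    ]
pivot 0.91 [197. 263.] [ 0.5434 -0.1119  0.034 ]
pivot 0.62 [ 31. 330.] [ 0.5695 -0.3925  0.034 ]
knob 0.62 [225. 218.] [ 0.5063 -0.0658  0.055 ]
mark 0.78 [144. 220.] [ 0.4854 -0.1277  0.055 ]
yellow_jar 0.77 [390. 282.] [0.664  0.0602 0.    ]
```

View pics/w4.png

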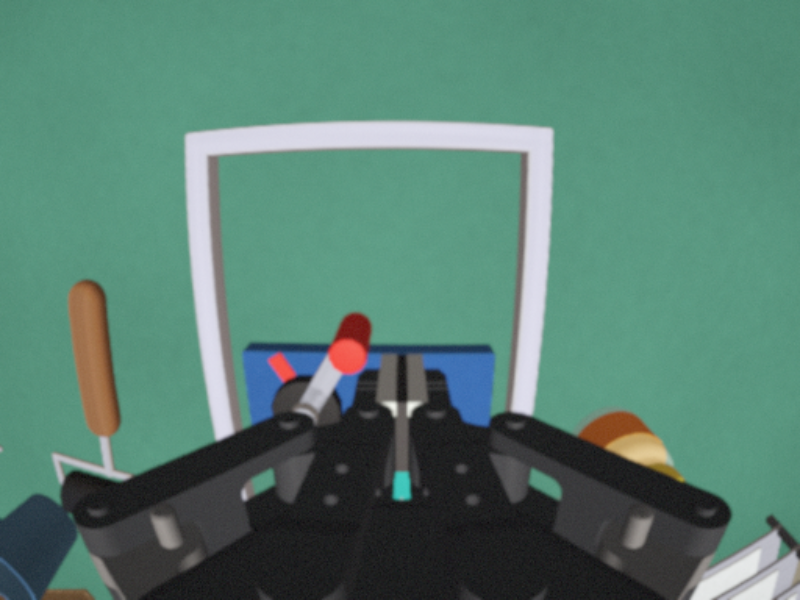

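The knob top is at (349,356), with its axis leading down to the pivot disc at (305,400); the red mark is at (283,367). I'll straddle the knob loosely with the jaws.

Emit:
apply_moves:
  increments:
    - [[-1,-13,0],[0,0,0],-0.2]
    - [[-1.8,-26.2,0],[0,0,0],-0.2]
    - [[-1.8,-26.2,0],[0,0,0],-0.2]
    - [[-1.8,-26.2,-20],[0,0,0],-0.2]
    - [[-1.8,-26.2,-40],[0,0,0],-0.2]
    - [[-1.8,-26.2,-40],[0,0,0],-0.2]

```text
time: 14.15
position: [0.5049, -0.0646, 0.0979]
eef_rot: [0.695, -0.695, 0.133, -0.131]
ft_force: [0.1, 0.4, 0.1]
opening: 0.0342
```

```bash
python3 f.py; python3 look.py pics/w5.png
```

```text
frame mm [-81.   -6.9] z 97.9 F frame [-0.   0.5] 0.1 14.15
[ 0.5049 -0.0646  0.0979] [0.1328 0.4409 0.1009] 0.034154890457176144 [ 0.444  -0.0414  0.2236] [ 0.2408 -0.0945 -0.966 ]
pusher 0.7 [259. 301.] [ 0.5954 -0.099   0.    ]
block 0.43 [258. 232.] [ 0.5313 -0.0749 -0.    ]
pivot 0.66 [218. 282.] [ 0.5448 -0.1127  0.034 ]
knob 0.66 [256. 229.] [ 0.5079 -0.0668  0.055 ]
mark 0.84 [158. 229.] [ 0.4857 -0.1251  0.055 ]
mark 0.19 [258. 287.] [ 0.547  -0.0812  0.055 ]
frame 0.61 [263. 289.] [ 0.5846 -0.0906  0.    ]
yellow_jar 0.6 [425. 295.] [ 0.6651  0.0571 -0.    ]
yellow_jar 0.4 [156. 229.] [ 0.4988 -0.1543  0.    ]
```

View pics/w5.png

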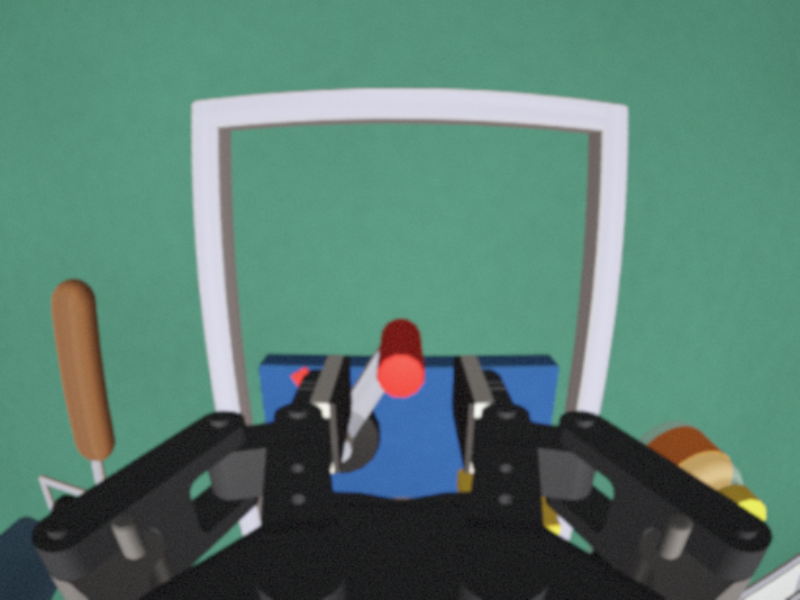

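Knob (401,370) sits centred between the jaws, so I'll descend and sweep it towards -y.

Emit:
apply_moves:
  increments:
    - [[-0.5,0,-20],[0,0,0],-0.2]
    - [[-0.5,0,-38],[0,0,0],-0.2]
    - [[-0.5,0,-38],[0,0,0],-0.2]
    - [[-3.2,-7,-38],[0,0,0],-0.2]
    - [[-6,-14,-38],[0,0,0],-0.2]
    - [[-8.8,-21,-38],[0,0,0],-0.2]
    - [[-11.5,-28,-38],[0,0,0],-0.2]
    - [[-14.3,-35,-38],[0,0,0],-0.2]
    - [[-17,-42,-38],[0,0,0],-0.2]
    - [[-19.8,-49,-38],[0,0,0],-0.2]
    - [[-22.2,-55,-38],[0,0,0],-0.2]
    - [[-22.2,-55,-38],[0,0,0],-0.2]

```text
time: 15.9
position: [0.484, -0.1206, 0.0619]
eef_rot: [-0.694, 0.695, -0.132, 0.132]
ft_force: [0.8, -0.6, -0.8]
opening: 0.0341
```

```bash
python3 f.py; python3 look.py pics/w6.png
```

```text
frame mm [-80.  -66.6] z 61.9 F frame [ 0.9 -0.2] -0.8 15.9
[ 0.484  -0.1206  0.0619] [ 0.7934 -0.5672 -0.8046] 0.03414028628010444 [ 0.4226 -0.0972  0.1873] [ 0.2443 -0.0961 -0.9649]
pivot 0.72 [300. 309.] [ 0.5437 -0.1155  0.034 ]
knob 0.7 [273. 244.] [ 0.4839 -0.1126  0.055 ]
mark 0.76 [252. 255.] [ 0.4855 -0.1247  0.055 ]
mark 0.22 [ 96. 284.] [ 0.4733 -0.2188  0.055 ]
frame 0.71 [274. 243.] [ 0.5088 -0.1181  0.    ]
black_jar 0.41 [485. 301.] [0.6613 0.0573 0.    ]
yellow_jar 0.62 [486. 303.] [0.6656 0.0591 0.    ]
```

View pics/w6.png

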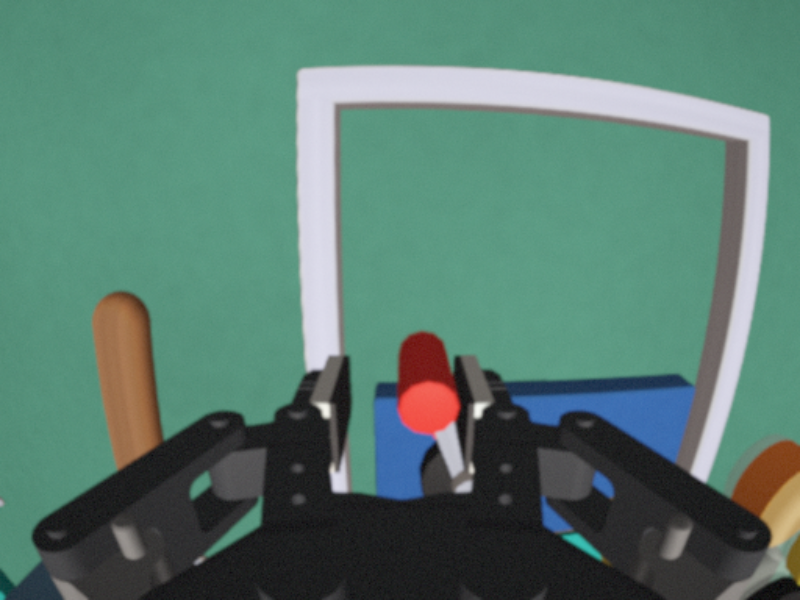

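The knob (430,400) lies against the +y pad, and about 10 mm remains to the mark.

Emit:
apply_moves:
  increments:
    - [[-1.8,-4.7,0],[0,0,0],-0.2]
    - [[-3.5,-8.7,0],[0,0,0],-0.2]
    - [[-3.5,-8.7,0],[0,0,0],-0.2]
    - [[-3.5,-8.7,0],[0,0,0],-0.2]

```text
time: 16.85
position: [0.4803, -0.1285, 0.0618]
eef_rot: [-0.695, 0.695, -0.132, 0.132]
ft_force: [-0.1, -0.5, 0.7]
opening: 0.0342
```

```bash
python3 f.py; python3 look.py pics/w7.png
```

```text
frame mm [-80.5 -75.3] z 61.8 F frame [ 0.1 -0.5] 0.7 16.85
[ 0.4803 -0.1285  0.0618] [-0.0998 -0.5106  0.7477] 0.03419573707187128 [ 0.419  -0.1051  0.1872] [ 0.2438 -0.0956 -0.9651]
pusher 0.56 [340. 324.] [ 0.5968 -0.1007  0.    ]
push_face 0.24 [268. 258.] [ 0.4915 -0.1273  0.045 ]
pivot 0.98 [316. 308.] [ 0.5436 -0.1128  0.034 ]
knob 0.96 [273. 254.] [ 0.4849 -0.1223  0.055 ]
mark 0.56 [269. 257.] [ 0.486  -0.1251  0.055 ]
mark 0.27 [341. 321.] [ 0.5427 -0.1013  0.055 ]
yellow_jar 0.67 [489. 301.] [0.6612 0.0548 0.    ]
```

Emit:
apply_moves:
  increments:
    - [[-0.5,-1.3,0],[0,0,0],-0.2]
    - [[-0.6,-1.5,0],[0,0,0],-0.2]
    - [[-0.6,-1.5,0],[0,0,0],-0.2]

```text
time: 17.7
position: [0.4801, -0.1298, 0.0619]
eef_rot: [0.695, -0.695, 0.132, -0.132]
ft_force: [1.2, 0.8, -0.2]
opening: 0.034
```

```bash
python3 f.py
```

```text
frame mm [-80.2 -76.6] z 61.9 F frame [0.8 1.2] -0.2 17.7
```

Emit:
apply_moves:
  increments:
    - [[1.2,3.3,0],[0,0,0],-0.2]
    - [[2.7,7,0],[0,0,0],-0.2]
    - [[2.7,7,0],[0,0,0],-0.2]
    - [[2.7,7,20],[0,0,0],-0.2]
    - [[2.7,7,60],[0,0,0],-0.2]
    - [[2.7,7,100],[0,0,0],-0.2]
    - [[-35,7,130],[0,0,0],-0.2]
    - [[-65,7,130],[0,0,0],-0.2]
    - [[-65,7,130],[0,0,0],-0.2]
    - [[-65,7,130],[0,0,0],-0.2]

```text
time: 18.7
position: [0.415, -0.1228, 0.1921]
eef_rot: [-0.695, 0.695, -0.131, 0.132]
ft_force: [-0.0, -1.0, -0.5]
opening: 0.034
```

```bash
python3 look.py pics/w8.png; python3 - <<'E'
from h import *
t=manip.grab_frame("wrist");s=manip.grab_frame("scene")
for n,z in dict(pivot=.034,knob=.055,mark=.055,block=0,push_face=.045).items():
    for q in manip.tip_of(s,n)[:1]: print(n,q["conf"],onz(s,q["xy"],z))
a=cv2.resize(t["color"],(400,300));c=t["color"][150:384,100:412]; a=cv2.resize(c,(400,300),interpolation=cv2.INTER_CUBIC);b=cv2.resize(s["color"][130:265,200:335],(400,400),interpolation=cv2.INTER_CUBIC)
cv2.imwrite("pics/c2.png",cv2.hconcat([cv2.copyMakeBorder(a,0,100,0,0,cv2.BORDER_CONSTANT),b])[:,:,::-1])
E
```

```text
[ 0.415  -0.1228  0.1921] [-0.0372 -0.9579 -0.5359] 0.033967832646390535 [ 0.3536 -0.0995  0.3175] [ 0.2452 -0.0958 -0.9647]
push_face 0.98 [373. 302.] [ 0.5989 -0.0472  0.045 ]
block 0.55 [ 35. 265.] [ 0.4177 -0.4916  0.    ]
pivot 0.7 [308. 280.] [ 0.542  -0.1113  0.034 ]
knob 0.64 [280. 249.] [ 0.4823 -0.1257  0.055 ]
mark 0.62 [282. 254.] [ 0.4886 -0.1252  0.055 ]
yellow_jar 0.97 [435. 287.] [0.6647 0.0592 0.    ]
yellow_jar 0.48 [281. 252.] [ 0.5135 -0.131  -0.    ]
pivot 0.43 [ 0.55433526 -0.11131726  0.034     ]
knob 0.52 [ 0.497769   -0.11698449  0.055     ]
mark 0.65 [ 0.49371389 -0.12327273  0.055     ]
block 0.79 [ 0.65717478 -0.12244378  0.        ]
push_face 0.55 [0.75615683 0.00231687 0.045     ]
```

View pics/c2.png

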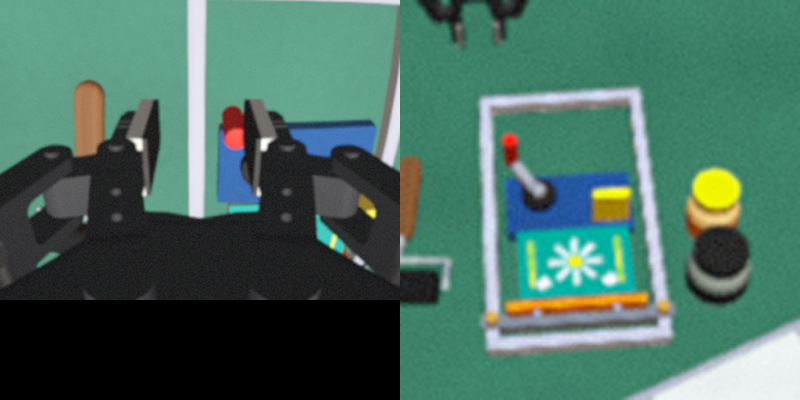

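The scene panel shows the lever swung to the mark side (knob 510,145; pivot 540,195). The block is square between the bar and the orange face. I'll clear the arm for a final check of the lever against the mark.

Emit:
apply_moves:
  increments:
    - [[-10,40,15],[0,0,0],-0.2]
    - [[-20,85,30],[0,0,0],-0.2]
    - [[-30,130,50],[0,0,0],-0.2]
    - [[-40,175,60],[0,0,0],-0.2]
    - [[-50,220,60],[0,0,0],-0.2]
    - [[-60,265,60],[0,0,0],-0.2]
    - [[-70,310,60],[0,0,0],-0.2]
    - [[-80,355,60],[0,0,0],-0.2]
    - [[-90,400,60],[0,0,0],-0.2]
    - [[-90,400,60],[0,0,0],-0.2]
    - [[-90,400,60],[0,0,0],-0.2]

```text
time: 20.7
position: [0.3246, 0.2778, 0.2517]
eef_rot: [-0.695, 0.695, -0.131, 0.131]
ft_force: [0.5, 0.3, 0.3]
opening: 0.0341
```

```bash
python3 - <<'E'
from h import *
o=np.array([.5828,-.0879]);y=-.375;R=np.array([[np.cos(y),-np.sin(y)],[np.sin(y),np.cos(y)]])
acc={}
for k in range(3):
  for nm in("top","scene"):
    t=manip.grab_frame(nm)
    for n,z in dict(pivot=.034,knob=.055,mark=.055,block=0,push_face=.045,black_jar=0,yellow_jar=0,brayer=0).items():
        for q in manip.tip_of(t,n)[:1]:
            if q["conf"]>.4: acc.setdefault((nm,n),[]).append(R.T@(onz(t,q["xy"],z)[:2]-o)*1000)
    if nm=="top": T=t
for k,v in sorted(acc.items()): print(k,np.round(np.median(v,0),1),len(v))
cv2.imwrite("pics/c3.png",cv2.resize(T["color"][120:250,205:315],(660,600) and (508,600),interpolation=cv2.INTER_CUBIC)[:,:,::-1])
E
```

```text
('scene', 'black_jar') [105.4 160.5] 3
('scene', 'block') [73.6 -1.5] 3
('scene', 'brayer') [  -9.6 -203. ] 3
('scene', 'knob') [-82.2 -60.7] 3
('scene', 'mark') [-75.5 -74.8] 3
('scene', 'pivot') [-32.4 -37.7] 2
('scene', 'push_face') [ 2.3 35.4] 3
('scene', 'yellow_jar') [ 14.8 156.6] 3
('top', 'black_jar') [ 94.5 155. ] 3
('top', 'block') [68.9 -4.5] 3
('top', 'brayer') [ -21.2 -199.4] 3
('top', 'knob') [-83.4 -63.9] 3
('top', 'mark') [-92.5 -74.4] 2
('top', 'pivot') [-22.1 -39.3] 3
('top', 'push_face') [-0.4 45.6] 3
('top', 'yellow_jar') [ 19.1 161.1] 3
```

View pics/c3.png

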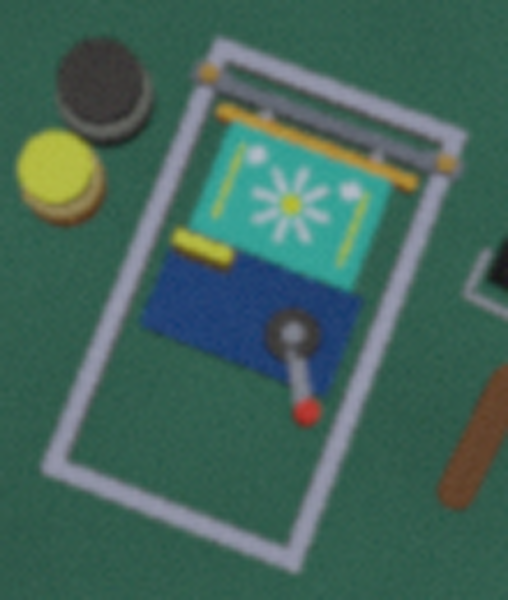

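The red mark is hidden under the lever, as it should be. I'll take one closer wrist look to confirm the angle.

Emit:
apply_moves:
  increments:
    - [[22,-40,0],[0,0,0],-1]
    - [[45,-80,0],[0,0,0],-1]
    - [[67,-120,0],[0,0,0],-1]
    - [[90,-160,0],[0,0,0],-1]
    - [[112,-200,-20],[0,0,0],-1]
    - [[134,-240,-50],[0,0,0],-1]
    - [[150,-270,-80],[0,0,0],-1]
    - [[155,-278,-82],[0,0,0],-1]
    - [[155,-278,-82],[0,0,0],-1]
    - [[155,-278,-82],[0,0,0],-1]

```text
time: 24.4
position: [0.48, -0.0001, 0.1707]
eef_rot: [0.695, -0.695, 0.131, -0.132]
ft_force: [-0.6, 0.3, -0.1]
opening: -0.0
```

```bash
python3 - <<'E'
from h import *
o=np.array([.5828,-.0879]);y=-.375;R=np.array([[np.cos(y),-np.sin(y)],[np.sin(y),np.cos(y)]])
for k in range(3):
    s,p=wrist()
    for n,z in dict(pivot=.034,knob=.055,mark=.055).items():
        for q in manip.tip_of(p,n)[:1]: print(n,round(q["conf"],2),np.round(q["xy"]),np.round(R.T@(wz(p,q["xy"],z)[:2]-o)*1000,1))
u,v=150,200
cv2.imwrite("pics/c4.png",cv2.resize(p["color"][180:340,60:270],None,fx=3.75,fy=3.75,interpolation=cv2.INTER_CUBIC)[:,:,::-1])
E
```

```text
pivot 0.53 [137. 242.] [-68.8 -79.1]
knob 0.82 [141. 240.] [-81.8 -64.8]
mark 0.66 [139. 244.] [-77.2 -67.6]
pivot 0.7 [179. 281.] [-24.8 -37.8]
knob 0.97 [137. 243.] [-77.3 -69.8]
mark 0.81 [135. 245.] [-76.  -71.5]
knob 0.81 [138. 242.] [-79.1 -68. ]
mark 0.64 [133. 244.] [-76.6 -74. ]
```

View pics/c4.png

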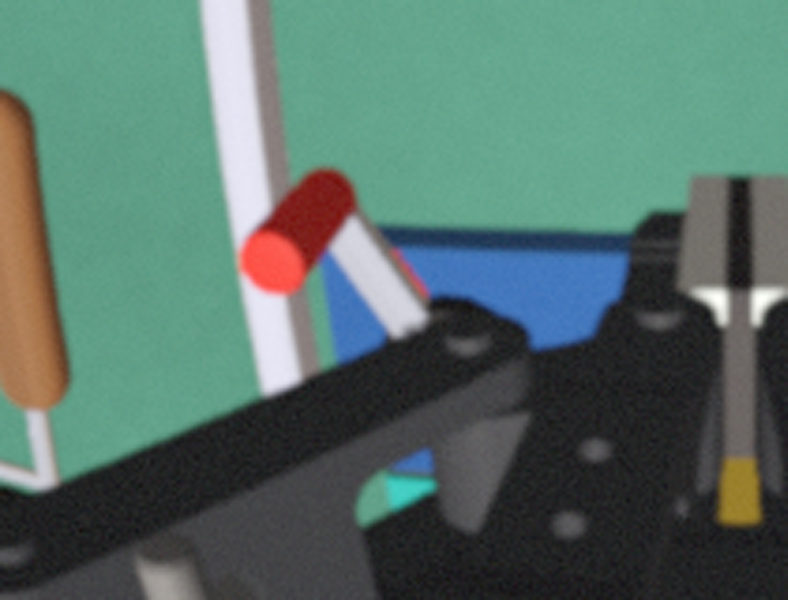

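The lever lies over the red mark; only a thin sliver shows at (410,275), which is what parallax from this side would give. The knob measures about (-79,-68) against the expected (-78.5,-68.3). I'll retreat and hand in.

Emit:
apply_moves:
  increments:
    - [[-20,20,50],[0,0,0],-1]
    - [[-50,50,90],[0,0,0],-1]
    - [[-80,85,100],[0,0,0],-1]
    - [[-110,120,100],[0,0,0],-1]
    - [[-110,120,100],[0,0,0],-1]
    - [[-110,120,100],[0,0,0],-1]

```text
time: 25.6
position: [0.3695, 0.12, 0.2702]
eef_rot: [0.695, -0.695, 0.13, -0.131]
ft_force: [0.6, 0.2, -0.1]
opening: 0.0002
```

```bash
python3 -c "
from bench import manip
print(manip.state()['qvel'].round(3)); print(manip.close_job())"
```

```text
[-0.049  0.032  0.015 -0.012 -0.005 -0.024]
the job is handed in; nothing more can be done
None
```

The block is pinched square between the clamp bar and the sprung rail, the lever is on its red mark, and I handed the job in at 25.6 s.

- **Pinch:** I pushed the yellow plate with closed fingers until the rail was felt, about 2.5 mm before the final position. I then held about 16–17 N at the wrist for roughly 0.8 s. Less the bar's 5 N of friction, that put about 11–12 N on the block. The force is only good to about 1 N because the readings were that noisy.
- **Lock:** I straddled the knob loosely and swept it to the mark. The last close look put the knob at about (-79, -68) mm in the frame, against (-78.5, -68.3) expected. From the pad contact I worked out an angle of about 1.30 rad. In the last top picture the lever hid the red mark.
- **Pinch afterwards:** the last pictures still show the block square between bar and rail. I did not measure the force left after release; the bar's friction should keep about 5 N on it.
- **Other things:** the robot never went near the jars, brayer, knife, baren or mug. In the later pictures the jars and brayer stood where they began, but I did not re-check the knife, baren or mug.
- **Disagreements:** some network readings of the knob and pivot were off by several mm; far-view angles came out at about 1.14–1.22 rad. I trusted the contact geometry and the close view over them.

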